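# Rock a jammed cedar ball free and refill the wardrobe jar

## Robot

A 7-joint arm with a two-finger parallel gripper is mounted at the origin on the work surface. World frame = base frame: x ahead of the robot, y to its left, z up, the work surface at z = 0. Lengths are in m, angles in rad, forces in N, time in s.
With the tool pointing down it reaches from about 0.4 to 0.875 m from the base axis. Payload 4.4 kg.
Tool frame: the origin (TCP) lies between the finger pads; the fingertips stand 19 mm ahead of it and the grasp point (between the pads) is the TCP; z points along the fingers, y is the direction in which the jaws open and shut (so a half turn about z gives the same grasp; the last joint's range is limited). The gripper opens to 85 mm and grips with 20 to 120 N. Pads are 22 mm wide; open, the fingers measure 114 mm over their backs; the gripper's body (76 mm by 85 mm) begins 54 mm behind the grasp point. The pads swing forward as they close: fully open they stand 13 mm farther back than shut.
Start: joints at [1.105, 0.628, 0.038, 1.517, -0.027, 0.996, -0.02], TCP at [0.253, -0.599, 0.229] pointing down, gripper open.
Joint ranges: [-3.06, 3.06], [-0.37, 2.12], [-1.25, 1.32], [0.18, 2.47], [-1.1, 4.24], [0.23, 1.98], [-2.94, 2.94]. Speed limits (rad/s): [2.57, 2.57, 3.14, 3.14, 3.14, 3.14, 3.14].

## Interface

Orientations are given as [roll, pitch, yaw] about the fixed x, y, z axes, in that order (R = Rz(yaw) Ry(pitch) Rx(roll)).
In Python, from plant import r gives the robot as it stands. The module is installed in compiled form; this text tells all that it offers.
- The arm moves only by the tool apply_moves, never from a script. Its argument "rows" is a list of rows, each an object of numbers: "wx", "wy", "wz": the turn, a rotation vector about the tool's x, y, z in rad; "tx", "ty", "tz": the shift along the tool's x, y, z in m; "grip": the gripper's target within -1 to 1 (shut at 1, half-way at 0, fully open at -1). In form: [{"wx": .., "wy": .., "wz": .., "tx": .., "ty": .., "tz": .., "grip": ..}, ...]. A call has 1 to 12 rows; each row is the pose to reach, as a shift and turn from the pose measured when the call began, along the tool's axes at that moment; what a row does not reach only later rows make up. A row lasts 1/12 s, in which the tool goes at most 41.7 mm and 7.16 degrees, less where a joint would pass 70% of its speed; a pose out of reach is approached as far as the arm can. A call with a gripper value outside its range is refused whole. The fingers move at their own pace and stop on an object; the grip force is fixed at half the most. Time passes only in rows, so rows that repeat a pose let the fingers close. It gives the time, the measured TCP pose, the force and the opening at its end, in the units of the state.
- r.get_obs(): the state, without advancing time (a new reading comes with each control period).
- r.read_camera(name): name is "scene" or "top" or "wrist"; returns the picture (400x640x3 uint8, blue, green, red); there is no depth.
- r.camera_params(name): a dict with "K" (3x3 intrinsics, pixels), "origin" and "orientation" of the camera in the world. Camera axes: x right, y up, looking along -z (the intrinsics and any distortion apply to the point x, -y, -z); pixel columns grow to the right and rows downward; lengths in m; the calibration is good to about 2 mm. A picture is of the moment at which its call begins: read the wrist's pose just before it. camera_params takes no time and is no camera call; for the wrist camera it gives the pose at the moment of the call.
- r.job_done(): hands the job in, once; it reports no verdict.
Trained networks look in the newest picture that a camera, given by its name, has taken for a name from the list of things; names that differ only in an ending like _2 or _b are one class to them, and where a whole thing is asked for, a point or a joint stands for the part that bears it (a point fixed in the world has none). Each returns a list of dicts, best first, with "conf" (0 to 1); they miss things now and then, are a little off and sometimes report something else, mostly with a low value. They report only what shows in the picture. A call takes as long as a camera call. They do not tell look-alikes from the thing itself.
- r.look_for(camera, target): "bbox" ([left, top, right, bottom] in pixels, round what is visible of it).
- r.spot_point(camera, target): "location" ([column, row] in pixels: a listed point, or the origin of a listed thing).
The state is a dict: "time": time; "joint_pos": joint angles; "joint_vel": joint speeds; "joint_efforts": joint torques, N m; "tool_pos": TCP position; "ee_rot": TCP orientation; "wrist_force": force on the tool from outside, world axes, zero at the start; "torque": the same for the moment, N m; "opening": finger opening in m.
Only numpy, scipy, OpenCV 4.12 (cv2) and the standard library are available. Lean on these libraries where they do the work, as an engineer would, in place of code of your own. Each camera call takes 0.05 s, during which the arm holds its last target.

## Task

A cedar wardrobe ball has stuck in the pinched neck of the glass jar that hangs in the tilting cradle: rock the jar from side to side until the ball drops into its belly. Then drop the spare ball from its little wooden ring in through the same neck, rocking again if it hangs up, and leave the jar standing upright and still with both balls in its belly; do not knock over the water and lotion bottles.

Things in the scene. Friction and masses are not known exactly. Their poses are not given: they have to be found in the camera images.
- cradle: Fixed dark steel cradle: base plate 190 (x) x 170 (y) x 8 mm, with a flat upright 118 mm tall at each x end. Origin under the centre of the base, on the desk. A square clear-glass jar hangs between the uprights on a pivot along the cradle's x axis, 105 mm above the origin, so it rocks towards the cradle's +y and -y.
- jar_floor (a point): Centre of the belly's inner floor in the jar, 36 mm above the desk; turns with the jar, axes as the cradle's when upright. The belly measures 120 (x) x 140 (y) mm outside, walls 4 mm, and reaches 146 mm above the desk; the neck above it measures 62 (x) x 83 (y) mm outside, bore 54 (x) x 75 (y) mm.
- upper_pinch (a point): Middle of the edge of the upper glass pinch: a shelf that stands 27 mm into the neck from the -y wall, 233 mm above the desk, and falls 10 degrees towards that wall; 48 mm are left open beside it. A ball on it rolls off when the mouth is leaned well over towards the cradle's +y (0.3 rad, held half a second) and drops to the lower pinch.
- lower_pinch (a point): Middle of the edge of the lower pinch, the same shape but from the neck's +y wall, 175 mm above the desk. A ball on it rolls off into the belly when the mouth is leaned as far towards the cradle's -y.
- jar (a joint): Tilt of the jar, rad: 0 upright, positive when the mouth leans towards the cradle's -y, negative when it leans towards +y; stops at -0.42 and 0.42. A spring of 2 N m/rad brings it back upright, damped (about 0.3 s), so 0.35 rad takes some 4 to 5 N of push at the lip.
- jar_mouth (a point): Centre of the jar's open mouth, 285 mm above the desk (180 mm above the pivot), within a flared glass lip of 81 (x) x 102 (y) mm over all, whose rim stands 287 mm high; z along the neck outwards, x and y as the cradle's when the jar is upright (it tilts with the jar).
- stuck_ball_center (a point): Centre of the plain wooden ball, 44 mm across, 30 g, that lies on the upper pinch in the neck at the start.
- spare_ball_center (a point): Centre of the same kind of wooden ball, 44 mm across, 30 g, that rests on the wooden ring at the start, its centre about 40 mm above the desk.
- holder: Fixed dark wooden ring, 36 mm across, 24 mm bore, 22 mm tall, that holds the spare ball. Origin under its centre, on the desk.
- water0: Clear water bottle, 66 mm across, 210 mm tall, standing; origin under its centre. Not to be knocked over.
- water1: The other water bottle, the same.
- lotion0: Small lotion bottle, 44 mm across, 120 mm tall, standing; origin under its centre. Not to be knocked over.
- lotion1: The other lotion bottle, the same.
Not all that is in view belongs to the job. What is shaped like the part that bears spare_ball_center but green or red is not meant. Leave any yellow look-alike of the part that bears stuck_ball_center alone.

How it is judged:
By the outcome, as a careful person would: the job done as asked, in the order asked, and still so for the second after the job is handed in, with the robot touching nothing.
It also fails if it takes over 70 s, if anything falls off the work surface, if the arm or the gripper's body presses on something with over 40 N, if the wrist force passes 120 N, or if a joint passes its speed limit or range.

## Working session

There is one attempt and no reset: what is moved stays moved. The work goes in short steps, Python scripts to look and compute and a tool call to move; the robot and the scene stay as the last step left them, time stands still between calls to the robot, and variables do not carry over. Pictures are saved under pics/ and viewed, and the job is handed in when it is done.

Besides the shell and the picture viewer there is one more tool, called after "Request:" as name(argument=value, ...) on one line, values as JSON. apply_moves: Moves the arm, as the interface text tells. Its arguments: {"type":"object","properties":{"rows":{"type":"array","items":{"type":"object","properties":{"wx":{"type":"number"},"wy":{"type":"number"},"wz":{"type":"number"},"tx":{"type":"number"},"ty":{"type":"number"},"tz":{"type":"number"},"grip":{"type":"number"}}}}},"required":["rows"]}

```bash
mkdir -p pics; python3 - <<'E'
from plant import r
import cv2
o=r.get_obs(); print({k:o[k] for k in ('time','tool_pos','ee_rot','wrist_force','opening')})
for c in ('scene','top','wrist'):
    cv2.imwrite(f'pics/{c}0.png', r.read_camera(c)); p=r.camera_params(c); print(c,p)
    if c!='wrist':
        for t in ('cradle','jar_mouth','holder','spare_ball_center','stuck_ball_center','water0','lotion0','jar_floor','upper_pinch'):
            print(t,[(round(d['conf'],2),[round(v) for v in d['location']]) for d in r.spot_point(c,t)][:5])
E
```

```text
{'time': 0.0, 'tool_pos': array([ 0.25280719, -0.59813249,  0.22778821]), 'ee_rot': array([-3.13968947e+00,  1.25384825e-05,  3.99844022e-01]), 'wrist_force': array([-0.18840375,  0.38720382,  0.40302016]), 'opening': 0.08541603239311174}
scene {'K': array([[419.54644415,   0.        , 320.61963056],
       [  0.        , 419.54644415, 201.92200366],
       [  0.        ,   0.        ,   1.        ]]), 'origin': array([ 1.01221658, -0.49322632,  1.16501151]), 'orientation': array([ 0.59095333, -0.003669  ,  0.733675  ])}
cradle [(0.88, [310, 223]), (0.41, [208, 275])]
jar_mouth [(0.79, [308, 172])]
holder [(0.41, [212, 281])]
spare_ball_center [(0.71, [203, 254]), (0.48, [207, 276]), (0.47, [240, 275])]
stuck_ball_center [(0.74, [265, 241]), (0.47, [304, 181])]
water0 [(0.92, [268, 345]), (0.88, [302, 316])]
lotion0 [(0.88, [401, 215]), (0.62, [302, 315]), (0.54, [410, 189])]
jar_floor [(0.96, [309, 220])]
upper_pinch [(0.9, [306, 184]), (0.64, [267, 343])]
top {'K': array([[415.5091211 ,   0.        , 323.25492094],
       [  0.        , 415.5091211 , 196.51284866],
       [  0.    
[... 162 characters left out ...]
le [(0.68, [318, 213])]
jar_mouth [(0.58, [319, 193])]
holder [(0.51, [446, 248])]
spare_ball_center [(0.67, [454, 244]), (0.58, [436, 279]), (0.49, [426, 224])]
stuck_ball_center [(0.81, [327, 196]), (0.65, [374, 239])]
water0 [(0.87, [443, 153]), (0.63, [401, 144])]
lotion0 [(0.97, [196, 157]), (0.86, [236, 140]), (0.31, [452, 244])]
jar_floor [(0.6, [319, 216])]
upper_pinch [(0.75, [323, 196])]
wrist {'K': array([[298.91281176,   0.        , 321.45429407],
       [  0.        , 298.91281176, 202.79596135],
       [  0.        ,   0.        ,   1.        ]]), 'origin': array([ 0.32442401, -0.56847642,  0.37396795]), 'orientation': array([-3.05594195e-01,  9.97792111e-05, -1.17061122e+00])}
```

View pics/scene0.png

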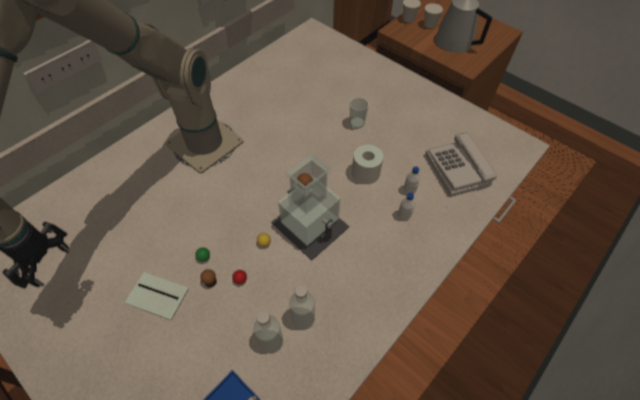

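View pics/top0.png

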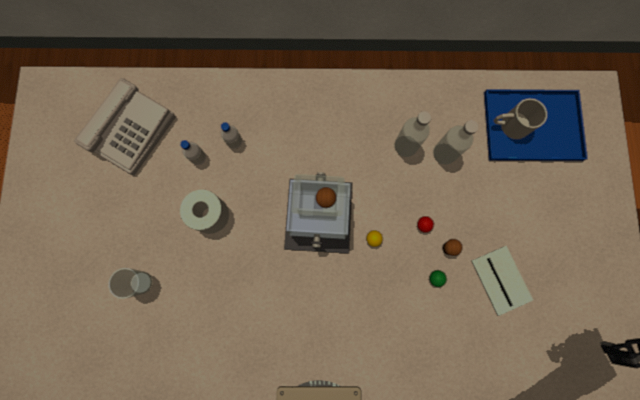

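```bash
python3 - <<'E'
import cv2
a=cv2.imread('pics/scene0.png')[225:305,170:290]; cv2.imwrite('pics/scene0c.png',cv2.resize(a,None,fx=6,fy=6,interpolation=3))
a=cv2.imread('pics/top0.png')[140:300,260:480]; cv2.imwrite('pics/top0c.png',cv2.resize(a,None,fx=3.6,fy=3.6,interpolation=3))
E
```

```text
(no output)
```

View pics/scene0c.png

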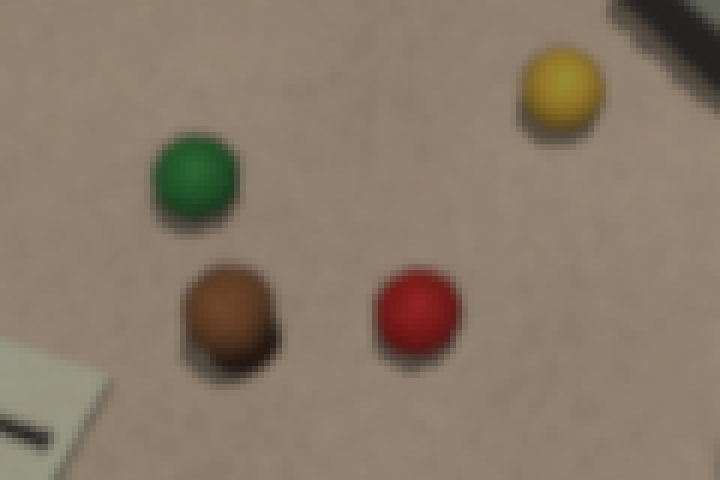

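View pics/top0c.png

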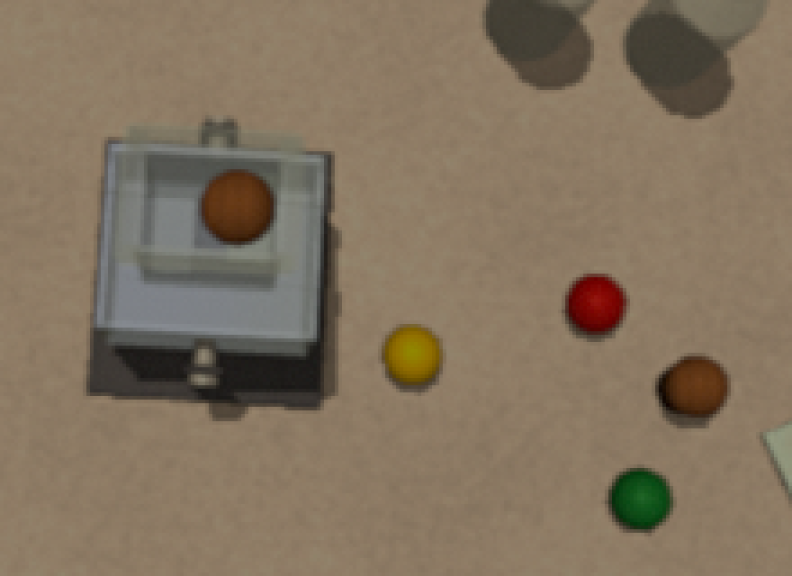

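```bash
cat > h.py <<'E'
import numpy as np
from scipy.spatial.transform import Rotation as Ro
from scipy.optimize import least_squares
def cam(p): 
    return np.array(p['K']),np.array(p['origin']),Ro.from_euler('xyz',p['orientation']).as_matrix()
def ray(p,uv):
    K,o,R=cam(p); d=np.linalg.solve(K,[uv[0],uv[1],1]); return o,R@np.array([d[0],-d[1],-d[2]])
def atz(p,uv,z):
    o,d=ray(p,uv); return o+d*(z-o[2])/d[2]
def tri(p1,a,p2,b):
    o1,d1=ray(p1,a);o2,d2=ray(p2,b)
    d1/=np.linalg.norm(d1);d2/=np.linalg.norm(d2)
    t=np.linalg.lstsq(np.c_[d1,-d2],o2-o1,rcond=None)[0]
    A=o1+d1*t[0];B=o2+d2*t[1]; return (A+B)/2,np.linalg.norm(A-B)
def proj(p,X):
    K,o,R=cam(p); c=R.T@(np.array(X)-o); q=K@np.array([c[0],-c[1],-c[2]]); return q[:2]/q[2]
E
python3 - <<'E'
from plant import r
from h import *
np.set_printoptions(precision=4,suppress=True)
S=r.camera_params('scene');T=r.camera_params('top')
for n,a,b in (('cradle',(310,223),(318,213)),('mouth',(308,172),(319,193)),('floor',(309,220),(319,216)),('upp',(306,184),(323,196)),('stuck',(304,181),(327,196)),('spare',(207.5,276.5),(453.5,247.5)),('yellow',(264,240),(375,239)),('red',(239.5,277),(426,224.5)),('green',(203,254.5),(438,279))):
    print(n,*tri(S,a,T,b))
for n,uv,z in (('spare',(453.5,247.5),.04),('water0b',(411,140),.0),('water caps',(424,118),.21),('watercaps',(472,128),.21),('lot',(226,126),.12),('lot',(186,145),.12),('mouth',(319,193),.285)):
    print(n,atz(T,uv,z))
for uv in ((265,317),(300,290)):print('water scene cap',atz(S,uv,.21))
E
```

```text
cradle [0.53   0.0009 0.017 ] 0.004771191204061328
mouth [ 0.5303 -0.0016  0.2832] 0.003256495558697512
floor [0.5225 0.0005 0.0264] 0.000941812338690034
upp [ 0.5318 -0.0109  0.2405] 0.005662670103510211
stuck [ 0.5294 -0.0177  0.2582] 0.0025576598320776653
spare [ 0.4417 -0.3409  0.04  ] 0.00022678831728457924
yellow [ 0.4649 -0.1439  0.0194] 0.0029124200448118944
red [ 0.5026 -0.2775  0.0222] 0.0016574696167194897
green [ 0.3641 -0.3023  0.0196] 0.0027886995219317864
spare [ 0.4417 -0.3408  0.04  ]
water0b [ 0.739  -0.2523  0.    ]
water caps [ 0.7199 -0.2356  0.21  ]
watercaps [ 0.697  -0.3426  0.21  ]
lot [0.7311 0.2303 0.12  ]
lot [0.6815 0.3253 0.12  ]
mouth [ 0.531  -0.0003  0.285 ]
water scene cap [ 0.7051 -0.3396  0.21  ]
water scene cap [ 0.7197 -0.2375  0.21  ]
```

The spare is the brown ball at scene (208,277) / top (454,247). It is the only ball on a dark ring, and it triangulates to z = 0.040. The green (203,254) and red (240,277) balls are decoys, and so is the yellow one (264,240); all three lie on the desk at z ≈ 0.02. The stuck ball is in the neck, towards world -y, at top (327,197). Next I need the cradle's yaw.

```bash
python3 - <<'E'
from plant import r
from h import *
import cv2
np.set_printoptions(precision=4,suppress=True)
S=r.camera_params('scene');T=r.camera_params('top')
a=atz(T,(285,249.2),.008);b=atz(T,(349.4,253),.008);print(a,b,np.linalg.norm(a-b),np.arctan2(*(a-b)[:2]))
# predicted outlines
def yawfit(im,p,c,yaw,name):
    im=im.copy(); im=cv2.resize(im,None,fx=4,fy=4,interpolation=3)
    R=Ro.from_euler('z',yaw).as_matrix()
    def box(hx,hy,z,col):
        q=np.array([(proj(p,c+R@np.array([sx*hx,sy*hy,z]))+.5)*4-.5 for sx,sy in((-1,-1),(1,-1),(1,1),(-1,1))]).round().astype(int)
        cv2.polylines(im,[q],True,col,1)
    box(.095,.085,.008,(0,255,0));box(.0405,.051,.287,(0,0,255));box(.06,.07,.146,(255,255,0));box(.095,.0001,.118,(255,0,255))
    m=proj(p,c+[0,0,.15])*4; x,y=int(m[0]),int(m[1]); 
    cv2.imwrite(name,im[max(0,y-220):y+220,max(0,x-260):x+260])
c=np.array([.53,0,0])
top=cv2.imread('pics/top0.png');sc=cv2.imread('pics/scene0.png')
yawfit(top,T,c,-.05,'pics/fit_top.png');yawfit(sc,S,c,-.05,'pics/fit_sc.png')
E
```

```text
[0.4373 0.0878 0.008 ] [ 0.4284 -0.0794  0.008 ] 0.16747410766933532 0.05346758676785651
```

View pics/fit_top.png

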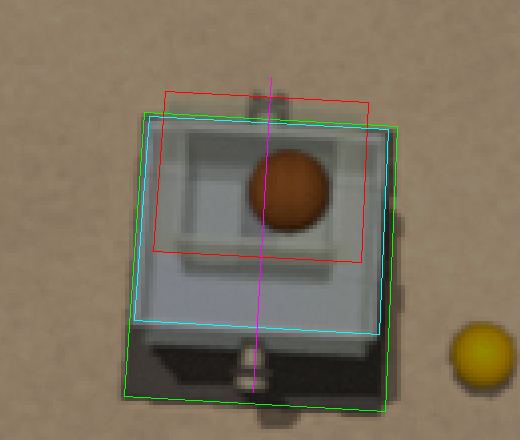

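View pics/fit_sc.png

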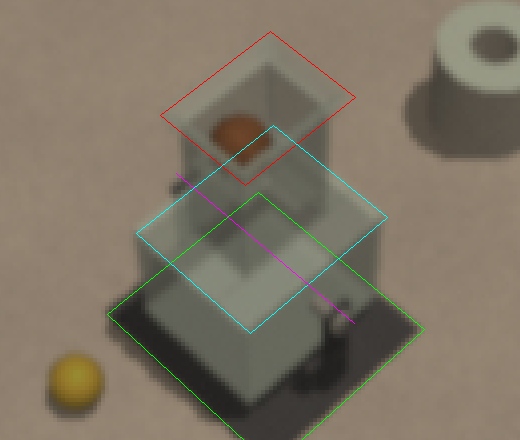

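The model fits both views: the cradle is at (0.530, 0.000) with yaw -0.05, and cradle +y is close to world +y. I'll go to the -y side of the lip with the gripper shut.

```bash
cat >> h.py <<'E'
C=np.array([.53,0,0]); YAW=-.05; RC=Ro.from_euler('z',YAW)
def W(x,y,z): return C+RC.apply([x,y,z])   # cradle -> world
def move(o,target,yaw=YAW):
    R0=Ro.from_euler('xyz',o['ee_rot']); R1=Ro.from_euler('xyz',[np.pi,0,yaw])
    return R0.inv().apply(np.array(target)-o['tool_pos']).round(4),(R0.inv()*R1).as_rotvec().round(4)
def incradle(o): return RC.inv().apply(o['tool_pos']-C).round(4)
E
python3 - <<'E'
from plant import r
from h import *
o=r.get_obs()
print(W(0,-.1,.29),move(o,W(0,-.1,.29)))
E
```

```text
[ 0.52500208 -0.09987503  0.29      ] (array([ 0.4447, -0.3537, -0.0612]), array([ 0.000e+00, -1.000e-04,  4.497e-01]))
```

Request:
apply_moves(rows=[{"tx":0.445,"ty":-0.354,"tz":-0.061,"wz":0.45,"grip":1},{"tx":0.445,"ty":-0.354,"tz":-0.061,"wz":0.45,"grip":1},{"tx":0.445,"ty":-0.354,"tz":-0.061,"wz":0.45,"grip":1},{"tx":0.445,"ty":-0.354,"tz":-0.061,"wz":0.45,"grip":1},{"tx":0.445,"ty":-0.354,"tz":-0.061,"wz":0.45,"grip":1},{"tx":0.445,"ty":-0.354,"tz":-0.061,"wz":0.45,"grip":1},{"tx":0.445,"ty":-0.354,"tz":-0.061,"wz":0.45,"grip":1},{"tx":0.445,"ty":-0.354,"tz":-0.061,"wz":0.45,"grip":1},{"tx":0.445,"ty":-0.354,"tz":-0.061,"wz":0.45,"grip":1},{"tx":0.445,"ty":-0.354,"tz":-0.061,"wz":0.45,"grip":1},{"tx":0.445,"ty":-0.354,"tz":-0.061,"wz":0.45,"grip":1},{"tx":0.445,"ty":-0.354,"tz":-0.061,"wz":0.45,"grip":1}])

```text
invalid input
```

```bash
python3 - <<'E'
from plant import r
from h import *
o=r.get_obs()
print(o['time'],o['tool_pos'],o['ee_rot'],o['opening'],incradle(o),move(o,W(0,-.1,.29)))
E
```

```text
1.05 [ 0.25304945 -0.59874419  0.22874464] [ 3.14152796e+00 -7.79202701e-05  3.99716411e-01] 0.08517860689715231 [-0.2467 -0.6118  0.2287] (array([ 0.4447, -0.3537, -0.0612]), array([ 0.000e+00, -1.000e-04,  4.497e-01]))
```

Request:
apply_moves(rows=[{"wx":0,"wy":0,"wz":0.1,"tx":0.03,"ty":-0.024,"tz":-0.02,"grip":1},{"wx":0,"wy":0,"wz":0.2,"tx":0.06,"ty":-0.048,"tz":-0.04,"grip":1}])

```text
time: 1.22
tool_pos: [0.286, -0.534, 0.2659]
ee_rot: [-3.139, 0.002, 0.19]
wrist_force: [1.7, 0.0, 0.6]
opening: 0.0636
```

```bash
python3 - <<'E'
from plant import r
from h import *
o=r.get_obs()
print(o['time'],incradle(o),move(o,W(0,-.1,.29)))
E
```

```text
1.2167 [-0.217  -0.5455  0.2659] (array([ 0.3166, -0.3813, -0.0237]), array([-0.0021,  0.0021,  0.2399]))
```

Request:
apply_moves(rows=[{"wx":0,"wy":0,"wz":0.24,"tx":0.317,"ty":-0.381,"tz":-0.024,"grip":1},{"wx":0,"wy":0,"wz":0.24,"tx":0.317,"ty":-0.381,"tz":-0.024,"grip":1},{"wx":0,"wy":0,"wz":0.24,"tx":0.317,"ty":-0.381,"tz":-0.024,"grip":1},{"wx":0,"wy":0,"wz":0.24,"tx":0.317,"ty":-0.381,"tz":-0.024,"grip":1},{"wx":0,"wy":0,"wz":0.24,"tx":0.317,"ty":-0.381,"tz":-0.024,"grip":1},{"wx":0,"wy":0,"wz":0.24,"tx":0.317,"ty":-0.381,"tz":-0.024,"grip":1},{"wx":0,"wy":0,"wz":0.24,"tx":0.317,"ty":-0.381,"tz":-0.024,"grip":1},{"wx":0,"wy":0,"wz":0.24,"tx":0.317,"ty":-0.381,"tz":-0.024,"grip":1},{"wx":0,"wy":0,"wz":0.24,"tx":0.317,"ty":-0.381,"tz":-0.024,"grip":1},{"wx":0,"wy":0,"wz":0.24,"tx":0.317,"ty":-0.381,"tz":-0.024,"grip":1},{"wx":0,"wy":0,"wz":0.24,"tx":0.317,"ty":-0.381,"tz":-0.024,"grip":1},{"wx":0,"wy":0,"wz":0.24,"tx":0.317,"ty":-0.381,"tz":-0.024,"grip":1}])

```text
time: 2.22
tool_pos: [0.5266, -0.097, 0.2907]
ee_rot: [-3.139, 0.001, -0.048]
wrist_force: [0.2, 0.3, 0.4]
opening: 0.0003
```

```bash
python3 - <<'E'
from plant import r
from h import *
import cv2
o=r.get_obs()
print(o['time'],o['wrist_force'],o['ee_rot'],o['opening'],incradle(o),move(o,W(0,-.1,.29)))
cv2.imwrite('pics/scene1.png',cv2.resize(r.read_camera('scene')[100:280,200:420],None,fx=3,fy=3))
E
```

```text
2.2167 [0.15144382 0.29471073 0.41742223] [-3.13902747e+00  1.30784013e-03 -4.84121087e-02] 0.00025597137409147483 [ 0.0015 -0.097   0.2907] (array([-0.0015,  0.003 ,  0.0007]), array([-0.0026,  0.0013,  0.0016]))
```

View pics/scene1.png

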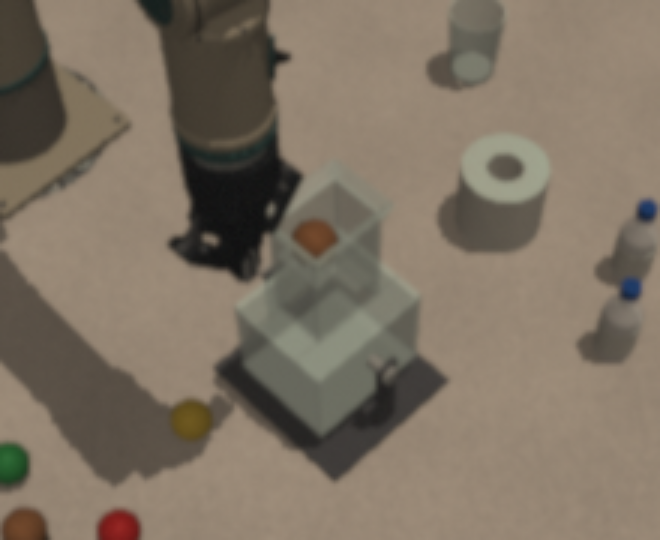

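Request:
apply_moves(rows=[{"wx":0,"wy":0,"wz":0,"tx":0,"ty":-0.015,"tz":0,"grip":1},{"wx":0,"wy":0,"wz":0,"tx":0,"ty":-0.03,"tz":0,"grip":1},{"wx":0,"wy":0,"wz":0,"tx":0,"ty":-0.042,"tz":0,"grip":1},{"wx":0,"wy":0,"wz":0,"tx":0,"ty":-0.054,"tz":0,"grip":1},{"wx":0,"wy":0,"wz":0,"tx":0,"ty":-0.066,"tz":0,"grip":1},{"wx":0,"wy":0,"wz":0,"tx":0,"ty":-0.078,"tz":0,"grip":1},{"wx":0,"wy":0,"wz":0,"tx":0,"ty":-0.09,"tz":0,"grip":1},{"wx":0,"wy":0,"wz":0,"tx":0,"ty":-0.1,"tz":0,"grip":1},{"wx":0,"wy":0,"wz":0,"tx":0,"ty":-0.1,"tz":0,"grip":1},{"wx":0,"wy":0,"wz":0,"tx":0,"ty":-0.1,"tz":0,"grip":1}])

```text
time: 3.1
tool_pos: [0.5346, 0.012, 0.2917]
ee_rot: [-3.133, -0.002, -0.037]
wrist_force: [0.3, 0.1, 0.4]
opening: 0.0
```

```bash
python3 - <<'E'
from plant import r
from h import *
import cv2
o=r.get_obs()
print(o['time'],o['wrist_force'],incradle(o))
cv2.imwrite('pics/scene2.png',cv2.resize(r.read_camera('scene')[100:280,200:420],None,fx=3,fy=3))
E
```

```text
3.1 [0.28760997 0.13211252 0.39383996] [0.004  0.0122 0.2917]
```

View pics/scene2.png

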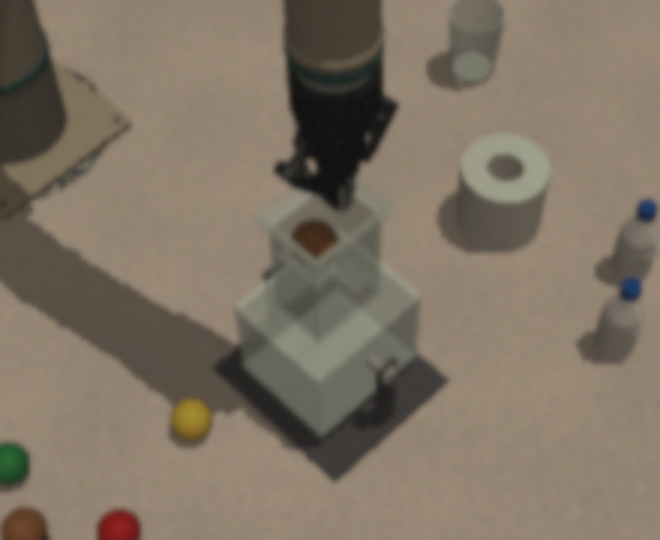

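```bash
python3 - <<'E'
from plant import r
from h import *
import cv2
cv2.imwrite('pics/w2.png',r.read_camera('wrist'))
p=r.camera_params('wrist');o=r.get_obs();print(incradle(o))
tip=o['tool_pos']+Ro.from_euler('xyz',o['ee_rot']).apply([0,0,.019]);print(proj(p,tip),proj(p,o['tool_pos']),tip)
for sx,sy in((-1,-1),(1,-1),(1,1),(-1,1)):print(proj(p,W(sx*.0405,sy*.051,.287)))
cv2.imwrite('pics/sc2b.png',cv2.resize(r.read_camera('scene')[140:220,270:350],None,fx=7,fy=7,interpolation=3))
E
```

```text
[0.004  0.011  0.2917]
[321.95964284 243.43005368] [322.00489753 258.54298299] [0.53457379 0.01092072 0.27268233]
[424.51662529 322.88216369]
[442.33756923 192.6642597 ]
[245.99342965 190.137946  ]
[254.66489372 320.35861274]
```

View pics/w2.png

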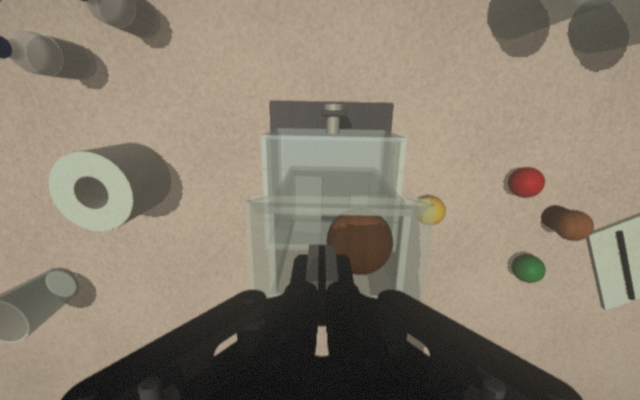

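View pics/sc2b.png

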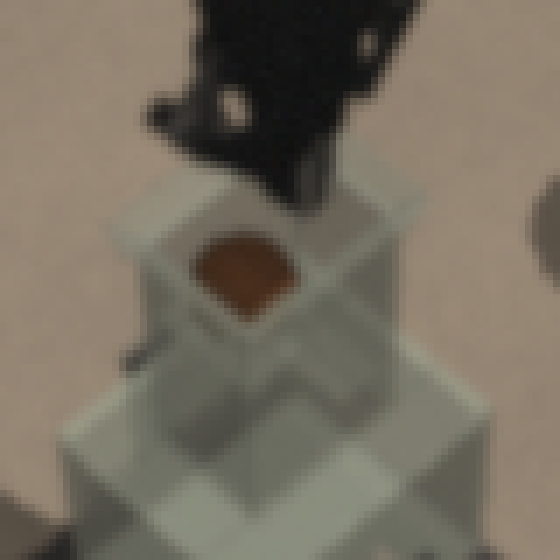

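The shut fingertips ended up over or inside the mouth with no force: the jar is upright at wrist (250–440, 200) and the ball is still on the upper pinch at (360,243). The fingers probably caught only the very rim and slid over it. I'll go back to the -y side and push lower, against lip and neck together, in stages.

Request:
apply_moves(rows=[{"wx":0,"wy":0,"wz":0,"tx":0,"ty":0,"tz":-0.03,"grip":1},{"wx":0,"wy":0,"wz":0.013,"tx":0,"ty":0,"tz":-0.05,"grip":1},{"wx":0,"wy":0,"wz":0.013,"tx":0,"ty":0.04,"tz":-0.05,"grip":1},{"wx":0,"wy":0,"wz":0.013,"tx":-0.004,"ty":0.08,"tz":-0.05,"grip":1},{"wx":0,"wy":0,"wz":0.013,"tx":-0.004,"ty":0.116,"tz":-0.05,"grip":1},{"wx":0,"wy":0,"wz":0.013,"tx":-0.004,"ty":0.116,"tz":-0.04,"grip":1},{"wx":0,"wy":0,"wz":0.013,"tx":-0.004,"ty":0.116,"tz":0,"grip":1},{"wx":0,"wy":0,"wz":0.013,"tx":-0.004,"ty":0.116,"tz":0.03,"grip":1},{"wx":0,"wy":0,"wz":0.013,"tx":-0.004,"ty":0.116,"tz":0.03,"grip":1},{"wx":0,"wy":0,"wz":0.013,"tx":-0.004,"ty":0.116,"tz":0.03,"grip":1}])

```text
time: 4.08
tool_pos: [0.5251, -0.1052, 0.26]
ee_rot: [-3.133, 0.001, -0.054]
wrist_force: [0.4, -0.1, 0.5]
opening: 0.0003
```

```bash
python3 - <<'E'
from plant import r
from h import *
o=r.get_obs()
print(o['time'],o['wrist_force'],o['ee_rot'],incradle(o))
E
```

```text
4.0833 [ 0.42541482 -0.134313    0.53054833] [-3.13345771e+00  1.07659585e-03 -5.37699329e-02] [ 0.0004 -0.1053  0.26  ]
```

Request:
apply_moves(rows=[{"wx":0,"wy":0,"wz":0,"tx":0,"ty":-0.015,"tz":0,"grip":1},{"wx":0,"wy":0,"wz":0,"tx":0,"ty":-0.03,"tz":0,"grip":1},{"wx":0,"wy":0,"wz":0,"tx":0,"ty":-0.042,"tz":0,"grip":1},{"wx":0,"wy":0,"wz":0,"tx":0,"ty":-0.054,"tz":0,"grip":1},{"wx":0,"wy":0,"wz":0,"tx":0,"ty":-0.065,"tz":0,"grip":1},{"wx":0,"wy":0,"wz":0,"tx":0,"ty":-0.07,"tz":0,"grip":1}])

```text
time: 4.58
tool_pos: [0.5298, -0.034, 0.2617]
ee_rot: [-3.133, -0.001, -0.052]
wrist_force: [0.6, -2.7, 1.6]
opening: 0.0002
```

```bash
python3 - <<'E'
from plant import r
from h import *
import cv2
o=r.get_obs()
print(o['time'],o['wrist_force'],incradle(o))
cv2.imwrite('pics/sc3.png',cv2.resize(r.read_camera('scene')[130:250,260:380],None,fx=5,fy=5,interpolation=3))
E
```

```text
4.5833 [ 0.63511863 -2.74913615  1.57583874] [ 0.0015 -0.034   0.2617]
```

View pics/sc3.png

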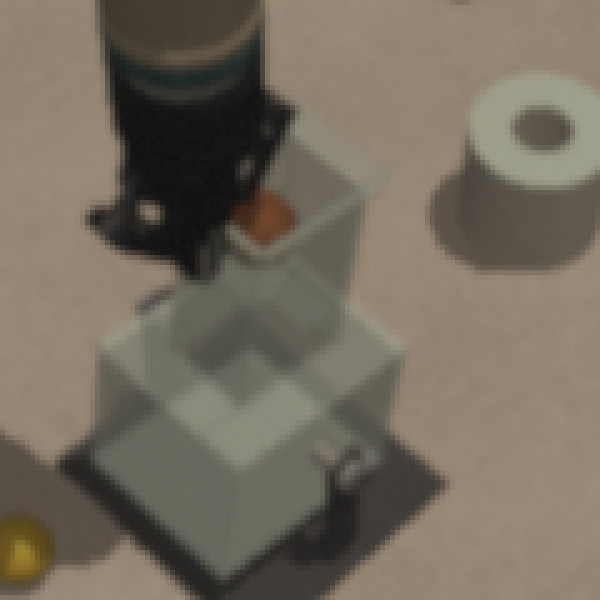

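Request:
apply_moves(rows=[{"wx":0,"wy":0,"wz":0,"tx":0,"ty":-0.01,"tz":0,"grip":1},{"wx":0,"wy":0,"wz":0,"tx":0,"ty":-0.02,"tz":0,"grip":1},{"wx":0,"wy":0,"wz":0,"tx":0,"ty":-0.028,"tz":0,"grip":1},{"wx":0,"wy":0,"wz":0,"tx":0,"ty":-0.033,"tz":0,"grip":1},{"wx":0,"wy":0,"wz":0,"tx":0,"ty":-0.033,"tz":0,"grip":1}])

```text
time: 5.05
tool_pos: [0.5317, 0.0006, 0.2617]
ee_rot: [-3.133, -0.001, -0.05]
wrist_force: [0.1, -4.0, 1.4]
opening: -0.0004
```

```bash
python3 - <<'E'
from plant import r
from h import *
import cv2
o=r.get_obs()
print(o['time'],o['wrist_force'],incradle(o))
cv2.imwrite('pics/sc4.png',cv2.resize(r.read_camera('scene')[130:250,260:380],None,fx=5,fy=5,interpolation=3))
E
```

```text
5.05 [ 0.10977425 -4.02155026  1.44416138] [0.0016 0.0007 0.2617]
```

View pics/sc4.png

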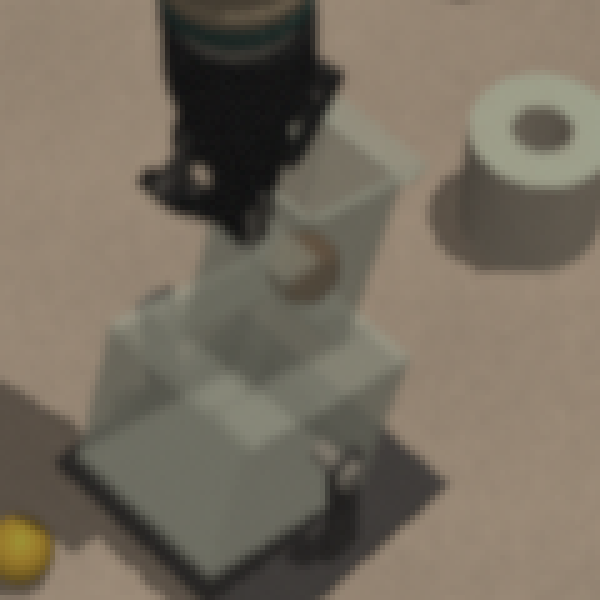

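The ball is already falling off the upper pinch; it shows at (305,265) in the crop, deep in the neck. I'll hold briefly, back off, and go over the top to the +y side.

Request:
apply_moves(rows=[{"wx":0,"wy":0,"wz":0,"tx":0,"ty":0,"tz":0,"grip":1},{"wx":0,"wy":0,"wz":0,"tx":0,"ty":0,"tz":0,"grip":1},{"wx":0,"wy":0,"wz":0,"tx":0,"ty":0,"tz":0,"grip":1},{"wx":0,"wy":0,"wz":0,"tx":0,"ty":0.015,"tz":0,"grip":1},{"wx":0,"wy":0,"wz":0,"tx":0,"ty":0.03,"tz":0,"grip":1},{"wx":0,"wy":0,"wz":0,"tx":0,"ty":0.05,"tz":0,"grip":1},{"wx":0,"wy":0,"wz":0,"tx":0,"ty":0.075,"tz":0,"grip":1},{"wx":0,"wy":0,"wz":0,"tx":0,"ty":0.1,"tz":0,"grip":1},{"wx":0,"wy":0,"wz":0,"tx":0,"ty":0.1,"tz":-0.04,"grip":1},{"wx":0,"wy":0,"wz":0,"tx":0,"ty":0.1,"tz":-0.08,"grip":1},{"wx":0,"wy":0,"wz":0,"tx":0,"ty":0.1,"tz":-0.08,"grip":1}])

```text
time: 6.02
tool_pos: [0.53, -0.1008, 0.3473]
ee_rot: [-3.132, -0.013, -0.052]
wrist_force: [1.0, 0.3, -0.1]
opening: -0.0005
```

```bash
python3 - <<'E'
from plant import r
from h import *
import cv2
o=r.get_obs()
print(o['time'],o['wrist_force'],incradle(o), move(o,W(0,.108,.34)), move(o,W(0,.108,.26)))
cv2.imwrite('pics/sc5.png',cv2.resize(r.read_camera('scene')[130:250,260:380],None,fx=5,fy=5,interpolation=3))
E
```

```text
6.0167 [ 1.01583925  0.31112716 -0.10665672] [ 0.005  -0.1007  0.3473] (array([-0.0054, -0.2086,  0.0093]), array([-0.0095, -0.0129, -0.0015])) (array([-0.0065, -0.2078,  0.0892]), array([-0.0095, -0.0129, -0.0015]))
```

View pics/sc5.png

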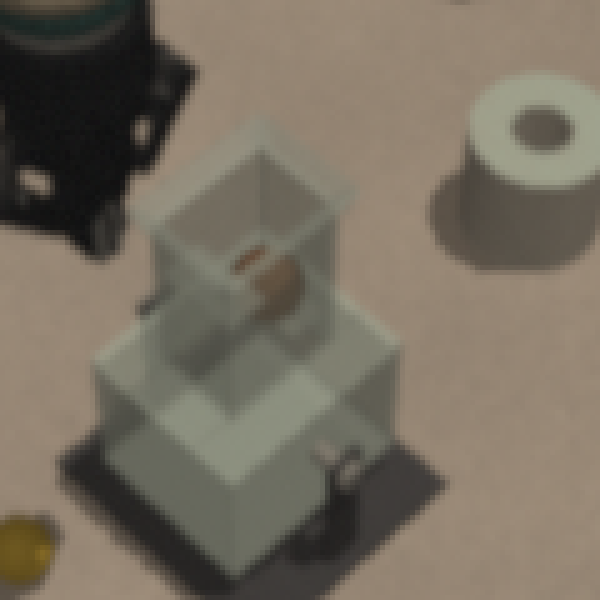

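The ball now rests on the lower pinch, on the +y side at crop (280,290), and the jar is back upright. Going over to the +y side.

Request:
apply_moves(rows=[{"wx":-0.009,"wy":-0.013,"wz":0,"tx":-0.005,"ty":-0.04,"tz":0.009,"grip":1},{"wx":-0.009,"wy":-0.013,"wz":0,"tx":-0.005,"ty":-0.08,"tz":0.009,"grip":1},{"wx":-0.009,"wy":-0.013,"wz":0,"tx":-0.005,"ty":-0.12,"tz":0.009,"grip":1},{"wx":-0.009,"wy":-0.013,"wz":0,"tx":-0.005,"ty":-0.16,"tz":0.009,"grip":1},{"wx":-0.009,"wy":-0.013,"wz":0,"tx":-0.005,"ty":-0.2,"tz":0.009,"grip":1},{"wx":-0.009,"wy":-0.013,"wz":0,"tx":-0.006,"ty":-0.208,"tz":0.009,"grip":1},{"wx":-0.009,"wy":-0.013,"wz":0,"tx":-0.006,"ty":-0.208,"tz":0.04,"grip":1},{"wx":-0.009,"wy":-0.013,"wz":0,"tx":-0.006,"ty":-0.208,"tz":0.08,"grip":1},{"wx":-0.009,"wy":-0.013,"wz":0,"tx":-0.006,"ty":-0.208,"tz":0.088,"grip":1},{"wx":-0.009,"wy":-0.013,"wz":0,"tx":-0.006,"ty":-0.208,"tz":0.088,"grip":1}])

```text
time: 6.9
tool_pos: [0.5309, 0.1087, 0.2551]
ee_rot: [3.141, 0.013, -0.05]
wrist_force: [-0.2, -0.4, 1.3]
opening: -0.0003
```

```bash
python3 - <<'E'
from plant import r
from h import *
o=r.get_obs()
print(o['time'],o['wrist_force'],o['ee_rot'],incradle(o), move(o,W(0,0,.26)))
E
```

```text
6.9 [-0.21143169 -0.41811222  1.29737492] [ 3.14083971  0.01292499 -0.04991665] [-0.0045  0.1086  0.2551] (array([ 0.0044,  0.1086, -0.0049]), array([0.0008, 0.0129, 0.0001]))
```

Request:
apply_moves(rows=[{"wx":0,"wy":0.013,"wz":0,"tx":0.004,"ty":0.02,"tz":-0.006,"grip":1},{"wx":0,"wy":0.013,"wz":0,"tx":0.004,"ty":0.035,"tz":-0.006,"grip":1},{"wx":0,"wy":0.013,"wz":0,"tx":0.004,"ty":0.05,"tz":-0.006,"grip":1},{"wx":0,"wy":0.013,"wz":0,"tx":0.004,"ty":0.062,"tz":-0.006,"grip":1},{"wx":0,"wy":0.013,"wz":0,"tx":0.004,"ty":0.074,"tz":-0.006,"grip":1},{"wx":0,"wy":0.013,"wz":0,"tx":0.004,"ty":0.086,"tz":-0.006,"grip":1},{"wx":0,"wy":0.013,"wz":0,"tx":0.004,"ty":0.096,"tz":-0.006,"grip":1},{"wx":0,"wy":0.013,"wz":0,"tx":0.004,"ty":0.104,"tz":-0.006,"grip":1},{"wx":0,"wy":0.013,"wz":0,"tx":0.004,"ty":0.107,"tz":-0.006,"grip":1},{"wx":0,"wy":0.013,"wz":0,"tx":0.004,"ty":0.107,"tz":-0.006,"grip":1},{"wx":0,"wy":0.013,"wz":0,"tx":0.004,"ty":0.107,"tz":-0.006,"grip":1},{"wx":0,"wy":0.013,"wz":0,"tx":0.004,"ty":0.107,"tz":-0.006,"grip":1}])

```text
time: 7.9
tool_pos: [0.5299, 0.0025, 0.2611]
ee_rot: [3.141, -0.0, -0.049]
wrist_force: [1.9, 4.3, 2.1]
opening: -0.0002
```

```bash
python3 - <<'E'
from plant import r
from h import *
import cv2
o=r.get_obs()
print(o['time'],o['wrist_force'],incradle(o))
cv2.imwrite('pics/sc6.png',cv2.resize(r.read_camera('scene')[130:250,260:380],None,fx=5,fy=5,interpolation=3))
E
```

```text
7.9 [1.85687888 4.25240526 2.10635273] [-0.0003  0.0025  0.2611]
```

View pics/sc6.png

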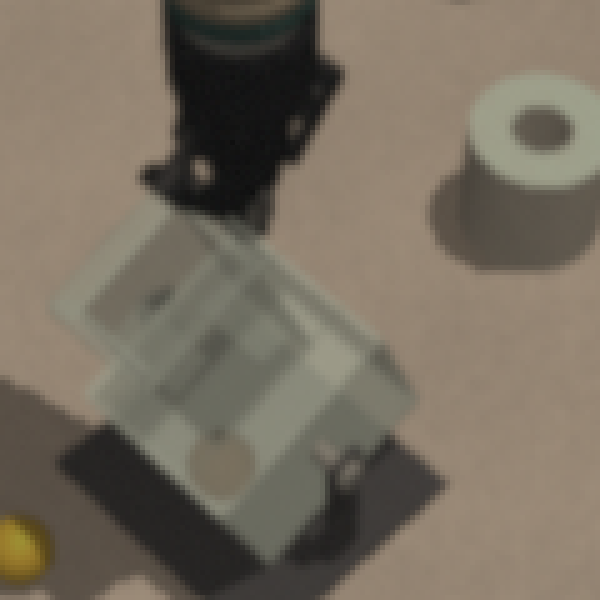

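The stuck ball is now in the belly, at crop (222,465). I'll back off gently and rise.

Request:
apply_moves(rows=[{"wx":0,"wy":0,"wz":0,"tx":0,"ty":-0.012,"tz":0,"grip":1},{"wx":0,"wy":0,"wz":0,"tx":0,"ty":-0.024,"tz":0,"grip":1},{"wx":0,"wy":0,"wz":0,"tx":0,"ty":-0.038,"tz":0,"grip":1},{"wx":0,"wy":0,"wz":0,"tx":0,"ty":-0.055,"tz":0,"grip":1},{"wx":0,"wy":0,"wz":0,"tx":0,"ty":-0.08,"tz":0,"grip":1},{"wx":0,"wy":0,"wz":0,"tx":0,"ty":-0.1,"tz":0,"grip":1},{"wx":0,"wy":0,"wz":0,"tx":0,"ty":-0.1,"tz":-0.04,"grip":1},{"wx":0,"wy":0,"wz":0,"tx":0,"ty":-0.1,"tz":-0.08,"grip":1},{"wx":0,"wy":0,"wz":0,"tx":0,"ty":-0.1,"tz":-0.09,"grip":-1}])

```text
time: 8.7
tool_pos: [0.5364, 0.1039, 0.3559]
ee_rot: [-3.141, -0.007, -0.047]
wrist_force: [1.8, 0.1, 1.5]
opening: 0.011
```

```bash
python3 - <<'E'
from plant import r
from h import *
import cv2
o=r.get_obs()
print(o['time'],o['wrist_force'],incradle(o), o['tool_pos'])
cv2.imwrite('pics/sc7.png',cv2.resize(r.read_camera('scene')[130:250,260:380],None,fx=5,fy=5,interpolation=3))
print(move(o,[.4415,-.341,.35],-.05),move(o,[.4415,-.341,.14],-.05))
E
```

```text
8.7 [1.75921905 0.05561708 1.45890263] [0.0012 0.1041 0.3559] [0.53635206 0.1038627  0.3558543 ]
(array([-0.0739,  0.4488,  0.0051]), array([-0.0005, -0.0067,  0.0031])) (array([-0.0753,  0.4489,  0.2151]), array([-0.0005, -0.0067,  0.0031]))
```

View pics/sc7.png

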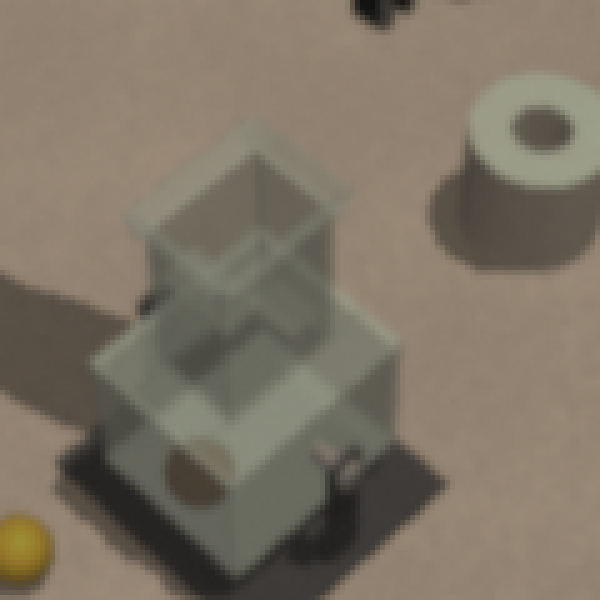

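First ball is in the belly (200,472 in the crop) and the jar is upright. Now the spare ball.

Request:
apply_moves(rows=[{"wx":0,"wy":-0.007,"wz":0.003,"tx":-0.006,"ty":0.04,"tz":0.005,"grip":-1},{"wx":0,"wy":-0.007,"wz":0.003,"tx":-0.013,"ty":0.08,"tz":0.005,"grip":-1},{"wx":0,"wy":-0.007,"wz":0.003,"tx":-0.02,"ty":0.12,"tz":0.005,"grip":-1},{"wx":0,"wy":-0.007,"wz":0.003,"tx":-0.026,"ty":0.16,"tz":0.005,"grip":-1},{"wx":0,"wy":-0.007,"wz":0.003,"tx":-0.033,"ty":0.2,"tz":0.005,"grip":-1},{"wx":0,"wy":-0.007,"wz":0.003,"tx":-0.04,"ty":0.24,"tz":0.005,"grip":-1},{"wx":0,"wy":-0.007,"wz":0.003,"tx":-0.046,"ty":0.28,"tz":0.005,"grip":-1},{"wx":0,"wy":-0.007,"wz":0.003,"tx":-0.053,"ty":0.32,"tz":0.02,"grip":-1},{"wx":0,"wy":-0.007,"wz":0.003,"tx":-0.06,"ty":0.358,"tz":0.04,"grip":-1},{"wx":0,"wy":-0.007,"wz":0.003,"tx":-0.066,"ty":0.395,"tz":0.06,"grip":-1},{"wx":0,"wy":-0.007,"wz":0.003,"tx":-0.072,"ty":0.43,"tz":0.08,"grip":-1},{"wx":0,"wy":-0.007,"wz":0.003,"tx":-0.075,"ty":0.449,"tz":0.11,"grip":-1}])

```text
time: 9.75
tool_pos: [0.4395, -0.3457, 0.2445]
ee_rot: [3.138, -0.001, -0.054]
wrist_force: [1.6, -0.4, -0.2]
opening: 0.0855
```

```bash
python3 - <<'E'
from plant import r
from h import *
import cv2
o=r.get_obs()
print(o['time'], o['tool_pos'],o['opening'])
im=r.read_camera('wrist');p=r.camera_params('wrist'); cv2.imwrite('pics/w8.png',im)
print(r.spot_point('wrist','spare_ball_center'))
hsv=cv2.cvtColor(im,cv2.COLOR_BGR2HSV)
print(proj(p,[.4415,-.341,.04]))
print(move(o,[.4415,-.341,.14],-.05),move(o,[.4415,-.341,.04],-.05))
E
```

```text
9.75 [ 0.43945954 -0.34573688  0.2445031 ] 0.08545687896453406
[{'location': [318.0, 177.6], 'conf': 0.81}, {'location': [256.5, 129.3], 'conf': 0.79}, {'location': [287.8, 229.9], 'conf': 0.63}]
[316.41826603 170.61505868]
(array([ 0.0017, -0.0052,  0.1045]), array([ 0.0032, -0.0008, -0.0042])) (array([ 0.0016, -0.0055,  0.2045]), array([ 0.0032, -0.0008, -0.0042]))
```

View pics/w8.png

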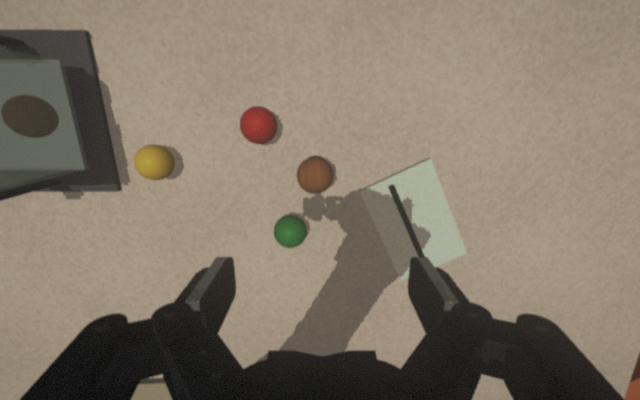

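```bash
python3 - <<'E'
from plant import r
from h import *
import cv2
o=r.get_obs(); im=cv2.imread('pics/w8.png'); p=r.camera_params('wrist')
h=cv2.cvtColor(im,cv2.COLOR_BGR2HSV); m=((h[...,0]<18)&(h[...,1]>100)).astype('u1'); m[:145]=0;m[200:]=0;m[:,:290]=0;m[:,340:]=0
ys,xs=np.nonzero(m);print(len(xs),xs.mean(),ys.mean(),xs.min(),xs.max(),ys.min(),ys.max())
uv=((xs.min()+xs.max())/2,(ys.min()+ys.max())/2);P=atz(p,uv,.04);print(P)
print(move(o,[P[0],P[1],.14]),o['tool_pos'])
E
```

```text
938 314.5277185501066 174.71961620469082 298 332 157 192
[ 0.43725073 -0.33491498  0.04      ]
(array([ 0.0025, -0.0083,  0.099 ]), array([-0.0035,  0.011 , -0.0076])) [ 0.43535392 -0.34344824  0.2390284 ]
```

Request:
apply_moves(rows=[{"wx":0,"wy":0.01,"wz":-0.008,"tx":0.005,"ty":-0.005,"tz":0.035,"grip":-1},{"wx":0,"wy":0.01,"wz":-0.008,"tx":0.005,"ty":-0.005,"tz":0.07,"grip":-1},{"wx":0,"wy":0.01,"wz":-0.008,"tx":0.005,"ty":-0.005,"tz":0.099,"grip":-1},{"wx":0,"wy":0.01,"wz":-0.008,"tx":0.005,"ty":-0.005,"tz":0.099,"grip":-1},{"wx":0,"wy":0.01,"wz":-0.008,"tx":0.005,"ty":-0.005,"tz":0.099,"grip":-1},{"wx":0,"wy":0.01,"wz":-0.008,"tx":0.005,"ty":-0.005,"tz":0.099,"grip":-1}])

```text
time: 10.35
tool_pos: [0.4406, -0.3383, 0.1413]
ee_rot: [-3.139, -0.0, -0.049]
wrist_force: [-0.2, -0.7, 0.6]
opening: 0.0854
```

```bash
python3 - <<'E'
from plant import r
from h import *
import cv2
p=r.camera_params('wrist');o=r.get_obs();im=r.read_camera('wrist');cv2.imwrite('pics/w9.png',im)
print(o['time'],o['tool_pos'],r.get_obs()['tool_pos'])
h=cv2.cvtColor(im,cv2.COLOR_BGR2HSV); m=((h[...,0]<18)&(h[...,1]>100)).astype('u1')
n,l,st,ce=cv2.connectedComponentsWithStats(m)
for i in range(1,n):
    if st[i,4]>200:
        uv=(st[i,0]+st[i,2]/2-.5,st[i,1]+st[i,3]/2-.5);print(st[i],uv,atz(p,uv,.04))
print(proj(p,[.4417,-.3409,.04]))
E
```

```text
10.35 [ 0.44057478 -0.33830306  0.14131448] [ 0.44089047 -0.33878926  0.14189836]
[ 219  106   51   51 2050] (np.float64(244.0), np.float64(131.0)) [ 0.50371416 -0.27838716  0.04      ]
[ 298  176   49   49 1841] (np.float64(322.0), np.float64(200.0)) [ 0.44275822 -0.33830577  0.04      ]
[325.06005873 201.03478225]
```

View pics/w9.png

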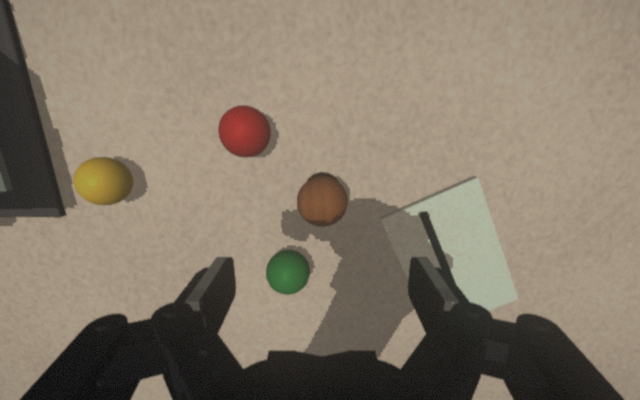

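The brown ball at (322,200) is on its ring and centred between the jaws; red (245,131) and green (288,271) stay clear of the fingers. Descending and gripping.

Request:
apply_moves(rows=[{"wx":0,"wy":0,"wz":0,"tx":0.001,"ty":0.001,"tz":0.035,"grip":-1},{"wx":0,"wy":0,"wz":0,"tx":0.001,"ty":0.001,"tz":0.07,"grip":-1},{"wx":0,"wy":0,"wz":0,"tx":0.001,"ty":0.001,"tz":0.095,"grip":-1},{"wx":0,"wy":0,"wz":0,"tx":0.001,"ty":0.001,"tz":0.105,"grip":-1},{"wx":0,"wy":0,"wz":0,"tx":0.001,"ty":0.001,"tz":0.105,"grip":-1},{"wx":0,"wy":0,"wz":0,"tx":0.001,"ty":0.001,"tz":0.105,"grip":1},{"wx":0,"wy":0,"wz":0,"tx":0.001,"ty":0.001,"tz":0.105,"grip":1},{"wx":0,"wy":0,"wz":0,"tx":0.001,"ty":0.001,"tz":0.105,"grip":1},{"wx":0,"wy":0,"wz":0,"tx":0.001,"ty":0.001,"tz":0.105,"grip":1},{"wx":0,"wy":0,"wz":0,"tx":0.001,"ty":0.001,"tz":0.105,"grip":1}])

```text
time: 11.23
tool_pos: [0.4433, -0.3389, 0.0392]
ee_rot: [-3.139, -0.004, -0.048]
wrist_force: [-1.1, 3.3, 12.9]
opening: 0.0388
```

```bash
python3 - <<'E'
from plant import r
from h import *
o=r.get_obs();print(o['time'],o['tool_pos'],o['opening'],o['wrist_force'],o['ee_rot'])
print(move(o,W(0,.003,.35)))
E
```

```text
11.2333 [ 0.44328544 -0.33890877  0.03920604] 0.03881222597823587 [-1.08397016  3.34493265 12.85571188] [-3.13929035 -0.00389931 -0.04826119]
(array([ 0.0715, -0.3464, -0.3097]), array([-0.0023, -0.0039,  0.0017]))
```

Opening is 38.8 mm, under 44, and the tool is being pushed up, so the pads sit above the ball's equator. Checking with the wrist view.

```bash
python3 - <<'E'
from plant import r
from h import *
import cv2
im=r.read_camera('wrist');cv2.imwrite('pics/w10.png',im[150:400,160:480].repeat(2,0).repeat(2,1))
sc=r.read_camera('scene');cv2.imwrite('pics/sc10.png',cv2.resize(sc[220:310,160:280],None,fx=6,fy=6,interpolation=3))
E
```

```text
(no output)
```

View pics/w10.png

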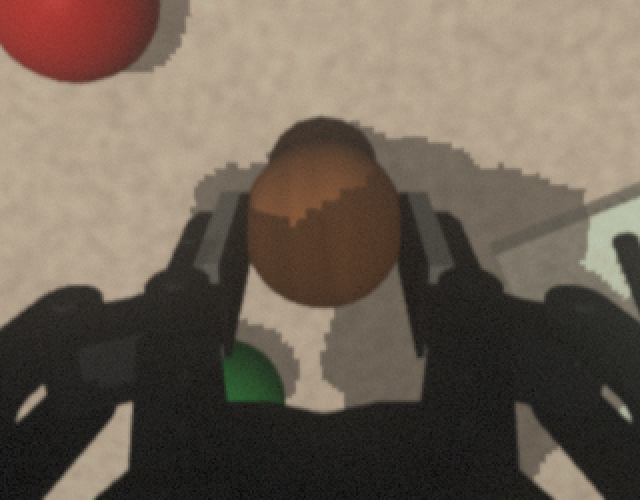

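View pics/sc10.png

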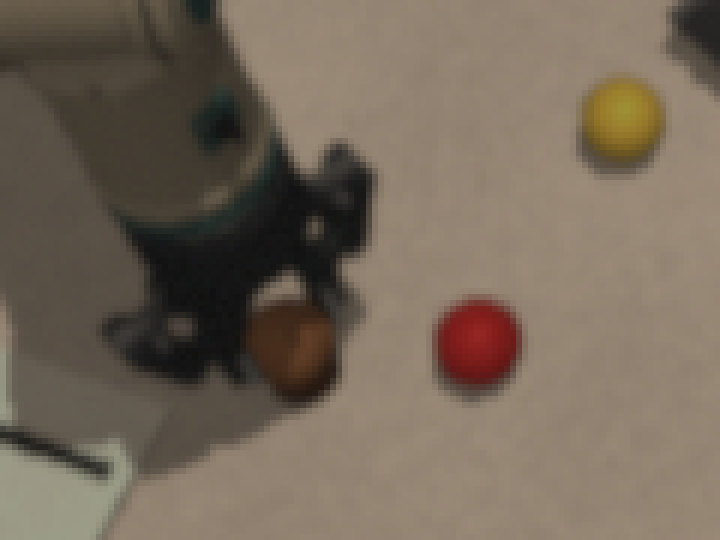

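The ball lines up with the TCP in the wrist view (crop (324,215)), but the 13 N up-force and the narrow opening don't fit an equatorial grip. I'll reopen slightly, go 8 mm lower and grip again.

Request:
apply_moves(rows=[{"wx":0,"wy":0,"wz":0,"tx":0,"ty":0,"tz":0,"grip":-0.4},{"wx":0,"wy":0,"wz":0,"tx":0,"ty":0,"tz":0,"grip":-0.4},{"wx":0,"wy":0.004,"wz":0,"tx":0,"ty":0,"tz":0.005,"grip":-0.4},{"wx":0,"wy":0.004,"wz":0,"tx":0,"ty":0,"tz":0.008,"grip":-0.4},{"wx":0,"wy":0.004,"wz":0,"tx":0,"ty":0,"tz":0.008,"grip":-0.4}])

```text
time: 11.75
tool_pos: [0.4426, -0.3386, 0.0303]
ee_rot: [-3.139, -0.007, -0.049]
wrist_force: [0.9, 0.9, 0.3]
opening: 0.0598
```

```bash
python3 - <<'E'
from plant import r
from h import *
import cv2
p=r.camera_params('wrist');o=r.get_obs();im=r.read_camera('wrist');cv2.imwrite('pics/w11.png',im[150:400,160:480].repeat(2,0).repeat(2,1))
print(o['time'],o['tool_pos'],o['opening'],o['wrist_force'])
h=cv2.cvtColor(im,cv2.COLOR_BGR2HSV); m=((h[...,0]<18)&(h[...,1]>100)).astype('u1')
n,l,st,ce=cv2.connectedComponentsWithStats(m)
for i in range(1,n):
    if st[i,4]>500:
        uv=(st[i,0]+st[i,2]/2-.5,st[i,1]+st[i,3]/2-.5);print(st[i],uv,atz(p,uv,.04))
print(proj(p,o['tool_pos']))
E
```

```text
11.75 [ 0.44260992 -0.33863695  0.03032348] 0.0598311336731187 [0.93264617 0.94631396 0.27849279]
[ 142  108   93   86 6290] (np.float64(188.0), np.float64(150.5)) [ 0.50469376 -0.28087736  0.04      ]
[ 279  227   85   87 5706] (np.float64(321.0), np.float64(270.0)) [ 0.44115636 -0.33806912  0.04      ]
[322.0031914  258.46387117]
```

View pics/w11.png

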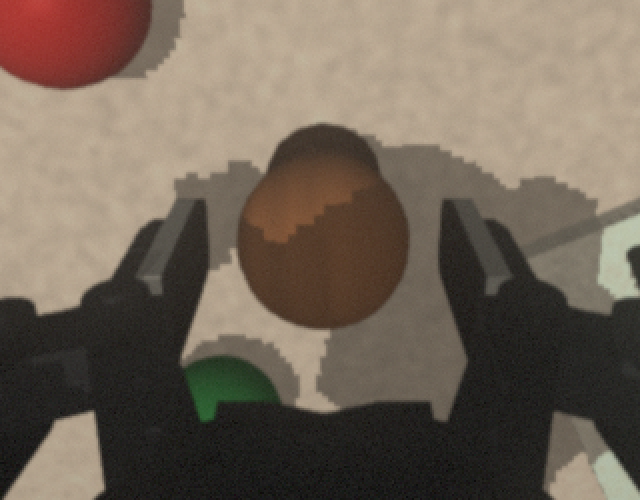

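Request:
apply_moves(rows=[{"wx":0,"wy":0,"wz":0,"tx":-0.001,"ty":0,"tz":0,"grip":1},{"wx":0,"wy":0,"wz":0,"tx":-0.001,"ty":0,"tz":0,"grip":1},{"wx":0,"wy":0,"wz":0,"tx":-0.001,"ty":0,"tz":0,"grip":1},{"wx":0,"wy":0,"wz":0,"tx":-0.001,"ty":0,"tz":0,"grip":1}])

```text
time: 12.13
tool_pos: [0.4414, -0.3387, 0.0306]
ee_rot: [-3.139, -0.006, -0.049]
wrist_force: [-0.9, -0.1, 1.3]
opening: 0.0412
```

```bash
python3 - <<'E'
from plant import r
from h import *
o=r.get_obs();print(o['time'],o['tool_pos'],o['opening'],o['wrist_force'],o['ee_rot'])
print(move(o,W(0,.003,.35)))
E
```

```text
12.1333 [ 0.44136469 -0.33868762  0.0305571 ] 0.0411623358046757 [-0.86792111 -0.09737745  1.27758515] [-3.13856124 -0.00620701 -0.04872498]
(array([ 0.074 , -0.3466, -0.3179]), array([-0.003 , -0.0062,  0.0013]))
```

Request:
apply_moves(rows=[{"wx":0,"wy":0,"wz":0,"tx":0,"ty":0,"tz":-0.008,"grip":1},{"wx":0,"wy":0,"wz":0,"tx":0,"ty":0,"tz":-0.02,"grip":1},{"wx":0,"wy":0,"wz":0,"tx":0,"ty":0,"tz":-0.04,"grip":1},{"wx":0,"wy":0,"wz":0,"tx":0,"ty":0,"tz":-0.07,"grip":1},{"wx":0,"wy":0,"wz":0,"tx":0,"ty":0,"tz":-0.1,"grip":1}])

```text
time: 12.55
tool_pos: [0.4405, -0.3387, 0.1322]
ee_rot: [-3.138, -0.006, -0.049]
wrist_force: [1.6, 0.2, 0.5]
opening: 0.041
```

```bash
python3 - <<'E'
from plant import r
from h import *
import cv2
p=r.camera_params('wrist');o=r.get_obs();im=r.read_camera('wrist');cv2.imwrite('pics/w12.png',im[150:400,160:480].repeat(2,0).repeat(2,1))
print(o['time'],o['tool_pos'],o['opening'],o['wrist_force'])
o=r.get_obs();print(move(o,W(0,.003,.37)))
E
```

```text
12.55 [ 0.44045329 -0.33868267  0.1321859 ] 0.04095684944563481 [1.58875957 0.15148557 0.50838819]
(array([ 0.073 , -0.3476, -0.2316]), array([ 0.0022, -0.0145,  0.001 ]))
```

View pics/w12.png

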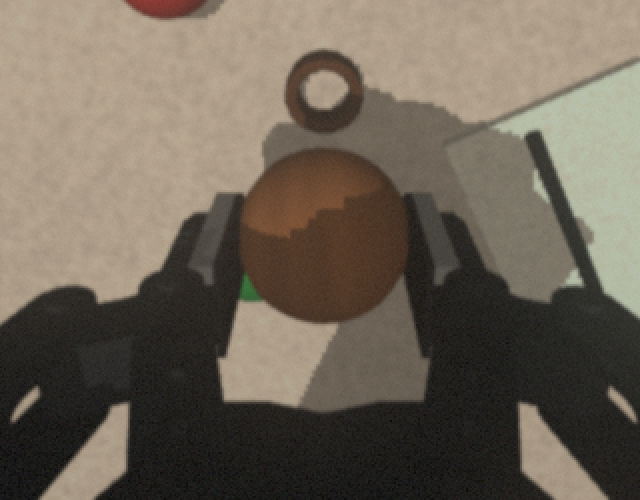

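The ball is held at crop (324,235) and the ring is empty at (324,90). Carrying it up and over the mouth.

Request:
apply_moves(rows=[{"wx":0,"wy":-0.01,"wz":0,"tx":0.005,"ty":-0.012,"tz":-0.036,"grip":1},{"wx":0,"wy":-0.01,"wz":0,"tx":0.01,"ty":-0.025,"tz":-0.072,"grip":1},{"wx":0,"wy":-0.01,"wz":0,"tx":0.015,"ty":-0.04,"tz":-0.108,"grip":1},{"wx":0,"wy":-0.01,"wz":0,"tx":0.02,"ty":-0.055,"tz":-0.144,"grip":1},{"wx":0,"wy":-0.01,"wz":0,"tx":0.025,"ty":-0.075,"tz":-0.18,"grip":1},{"wx":0,"wy":-0.01,"wz":0,"tx":0.032,"ty":-0.1,"tz":-0.21,"grip":1},{"wx":0,"wy":-0.01,"wz":0,"tx":0.04,"ty":-0.135,"tz":-0.23,"grip":1},{"wx":0,"wy":-0.01,"wz":0,"tx":0.047,"ty":-0.175,"tz":-0.232,"grip":1},{"wx":0,"wy":-0.01,"wz":0,"tx":0.054,"ty":-0.21,"tz":-0.232,"grip":1},{"wx":0,"wy":-0.01,"wz":0,"tx":0.06,"ty":-0.25,"tz":-0.232,"grip":1},{"wx":0,"wy":-0.01,"wz":0,"tx":0.066,"ty":-0.285,"tz":-0.232,"grip":1},{"wx":0,"wy":-0.01,"wz":0,"tx":0.07,"ty":-0.315,"tz":-0.232,"grip":1}])

```text
time: 13.6
tool_pos: [0.5256, -0.0262, 0.3716]
ee_rot: [3.141, -0.006, -0.047]
wrist_force: [0.9, -0.0, -0.5]
opening: 0.0411
```

```bash
python3 - <<'E'
from plant import r
from h import *
o=r.get_obs();print(o['time'],incradle(o),o['opening'],o['wrist_force'],o['ee_rot'])
print(move(o,W(0,.003,.37)),move(o,W(0,.003,.314)))
E
```

```text
13.6 [-0.0031 -0.0264  0.3716] 0.04105150975645784 [ 0.85731322 -0.0060961  -0.53351557] [ 3.14054059 -0.00635969 -0.0468306 ]
(array([ 0.0031, -0.0294,  0.0016]), array([ 0.001 , -0.0064,  0.0032])) (array([ 0.0028, -0.0294,  0.0576]), array([ 0.001 , -0.0064,  0.0032]))
```

Request:
apply_moves(rows=[{"wx":0,"wy":-0.006,"wz":0.003,"tx":0.003,"ty":-0.015,"tz":0.002,"grip":1},{"wx":0,"wy":-0.006,"wz":0.003,"tx":0.003,"ty":-0.027,"tz":0.005,"grip":1},{"wx":0,"wy":-0.006,"wz":0.003,"tx":0.003,"ty":-0.029,"tz":0.02,"grip":1},{"wx":0,"wy":-0.006,"wz":0.003,"tx":0.003,"ty":-0.029,"tz":0.04,"grip":1},{"wx":0,"wy":-0.006,"wz":0.003,"tx":0.003,"ty":-0.029,"tz":0.052,"grip":1},{"wx":0,"wy":-0.006,"wz":0.003,"tx":0.003,"ty":-0.029,"tz":0.056,"grip":1},{"wx":0,"wy":-0.006,"wz":0.003,"tx":0.003,"ty":-0.029,"tz":0.056,"grip":1},{"wx":0,"wy":-0.006,"wz":0.003,"tx":0.003,"ty":-0.029,"tz":0.056,"grip":1}])

```text
time: 14.27
tool_pos: [0.5305, 0.0019, 0.3163]
ee_rot: [3.14, -0.001, -0.051]
wrist_force: [0.0, -0.3, 0.6]
opening: 0.0408
```

```bash
python3 - <<'E'
from plant import r
from h import *
import cv2
o=r.get_obs();p=r.camera_params('wrist');im=r.read_camera('wrist');print(o['time'],incradle(o),o['opening'],o['wrist_force'],o['ee_rot'])
b=o['tool_pos']+[0,0,.01]; print(RC.inv().apply(b-C),proj(p,b))
for sx,sy in((-1,-1),(1,-1),(1,1),(-1,1)):
    for hx,hy,z,c in((.0405,.051,.287,(0,0,255)),(.027,.0375,.275,(0,255,0))):
        q=proj(p,W(sx*hx,sy*hy,z));cv2.circle(im,tuple(int(v) for v in q),2,c,-1)
cv2.imwrite('pics/w13.png',im)
cv2.imwrite('pics/sc13.png',cv2.resize(r.read_camera('scene')[130:250,260:380],None,fx=5,fy=5,interpolation=3))
E
```

```text
14.2667 [0.0004 0.002  0.3163] 0.04077100163423465 [ 0.03651476 -0.30151883  0.58259943] [ 3.14034456e+00 -1.37360244e-03 -5.08483888e-02]
[0.00041313 0.00196715 0.32631367] [322.08722346 267.85424038]
```

View pics/w13.png

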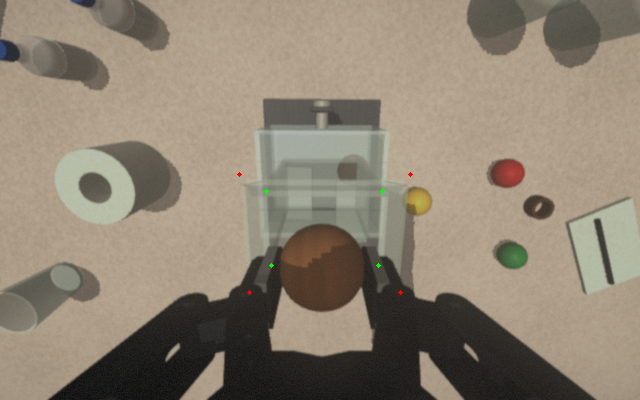

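View pics/sc13.png

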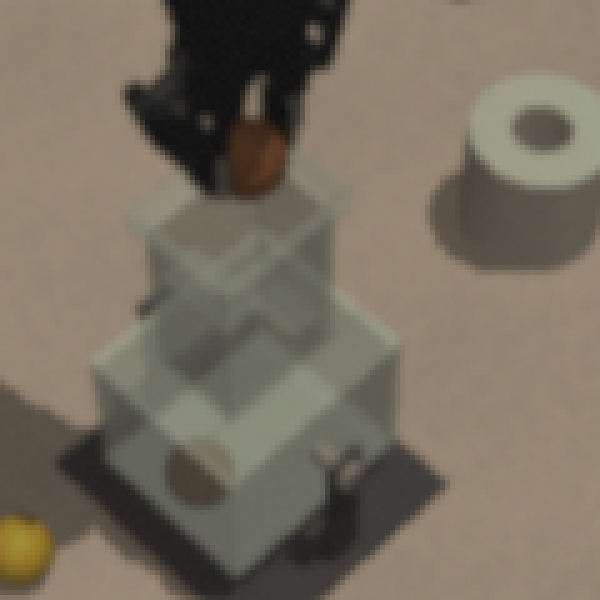

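```bash
python3 - <<'E'
from plant import r
from h import *
import cv2
S=r.camera_params('scene');T=r.camera_params('top');p=r.camera_params('wrist')
for s in((-1,-1),(1,-1),(1,1),(-1,1)): print(s,proj(S,W(s[0]*.0405,s[1]*.051,.287)),proj(T,W(s[0]*.0405,s[1]*.051,.287)))
a=atz(p,(246,184),.287);b=atz(p,(408,184.5),.287)
for q in(a,b):print(RC.inv().apply(q-C))
for n,uv in(('wall',(257,130)),('wall',(387,130))):print(n,RC.inv().apply(atz(p,uv,.146)-C))
print('base',[RC.inv().apply(atz(p,uv,.008)-C) for uv in((264.5,99.5),(380,101))])
im=cv2.imread('pics/top0.png')[150:270,270:370];cv2.imwrite('pics/t0z.png',cv2.resize(im,None,fx=6,fy=6,interpolation=3)[:600])
im=cv2.imread('pics/scene0.png')[140:220,270:350];cv2.imwrite('pics/s0z.png',cv2.resize(im,None,fx=7,fy=7,interpolation=3))
E
```

```text
(-1, -1) [284.3677961  172.75014713] [343.61766929 214.91098969]
(1, -1) [305.65254445 190.43459014] [345.45213624 174.84600645]
(1, 1) [333.22783386 168.37965947] [294.5139288  172.03949384]
(-1, 1) [311.93249942 151.92616104] [291.72280235 212.04087479]
[0.03495791 0.04794179 0.287     ]
[ 0.03462602 -0.04961136  0.287     ]
wall [0.05751017 0.0687902  0.146     ]
wall [ 0.05749491 -0.06506353  0.146     ]
base [array([0.09126306, 0.08414998, 0.008     ]), array([ 0.08921347, -0.08188705,  0.008     ])]
```

View pics/t0z.png

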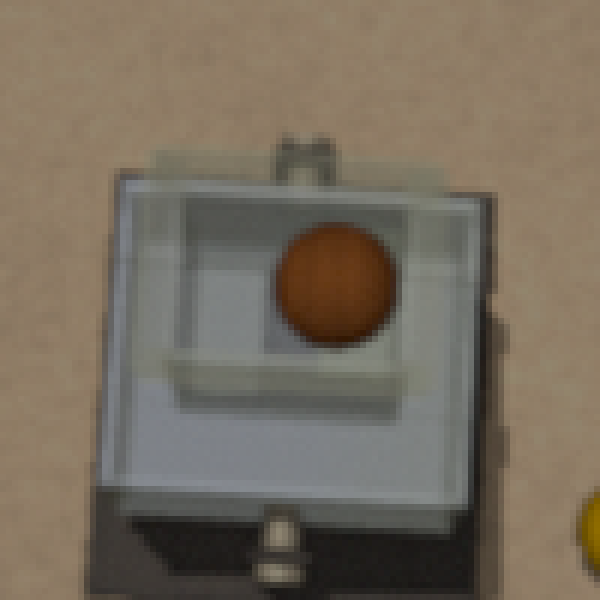

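View pics/s0z.png

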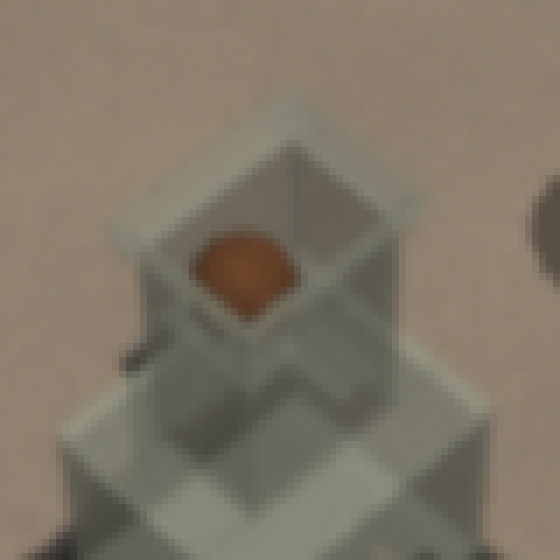

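Held against the corners in all three views, the mouth centre looks about 3 mm nearer than my model in cradle x. I'll shift for that, go down a little and release.

Request:
apply_moves(rows=[{"wx":0,"wy":0,"wz":0,"tx":-0.003,"ty":0,"tz":0.004,"grip":1},{"wx":0,"wy":0,"wz":0,"tx":-0.003,"ty":0,"tz":0.008,"grip":1},{"wx":0,"wy":0,"wz":0,"tx":-0.003,"ty":0,"tz":0.008,"grip":1},{"wx":0,"wy":0,"wz":0,"tx":-0.003,"ty":0,"tz":0.008,"grip":-0.4},{"wx":0,"wy":0,"wz":0,"tx":-0.003,"ty":0,"tz":0.008,"grip":-0.4},{"wx":0,"wy":0,"wz":0,"tx":-0.003,"ty":0,"tz":0.008,"grip":-0.4},{"wx":0,"wy":0,"wz":0,"tx":-0.003,"ty":0,"tz":-0.03,"grip":-0.4},{"wx":0,"wy":0,"wz":0,"tx":-0.003,"ty":0,"tz":-0.06,"grip":1}])

```text
time: 15.03
tool_pos: [0.5271, 0.0024, 0.3771]
ee_rot: [3.14, 0.0, -0.05]
wrist_force: [1.1, -0.1, 0.4]
opening: 0.0487
```

```bash
python3 - <<'E'
from plant import r
from h import *
import cv2
o=r.get_obs();im=r.read_camera('wrist');print(o['time'],incradle(o),o['opening'],o['wrist_force'],o['ee_rot'])
cv2.imwrite('pics/w14.png',im)
cv2.imwrite('pics/sc14.png',cv2.resize(r.read_camera('scene')[130:250,260:380],None,fx=5,fy=5,interpolation=3))
o=r.get_obs();print(move(o,W(0,-.105,.35)),move(o,W(0,-.105,.26)))
E
```

```text
15.0333 [-0.003   0.0023  0.3771] 0.04873379150952591 [ 1.10314864 -0.0874429   0.42070209] [ 3.14028098e+00  2.28798984e-04 -5.04637389e-02]
(array([-0.0009,  0.1074,  0.0316]), array([-0.0001, -0.0125, -0.0007])) (array([-0.002 ,  0.1074,  0.1216]), array([-0.0001, -0.0125, -0.0007]))
```

View pics/w14.png

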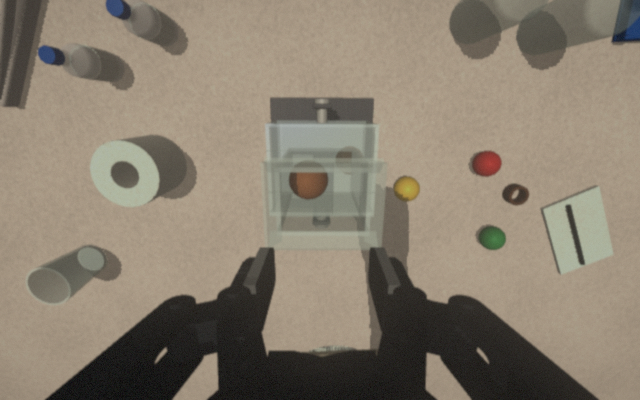

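View pics/sc14.png

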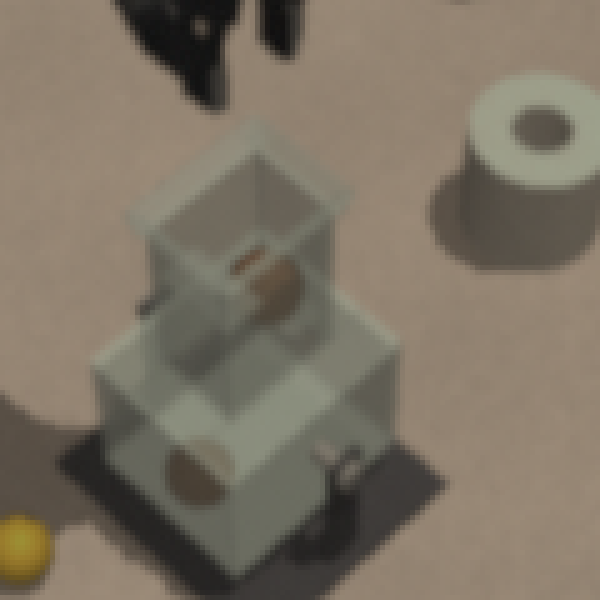

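The spare went straight past the upper pinch and now lies on the lower one, on the +y side (wrist (308,180)). Only the lean towards -y is left, so I go to the +y side.

Request:
apply_moves(rows=[{"wx":0,"wy":-0.01,"wz":0,"tx":-0.001,"ty":-0.035,"tz":0.01,"grip":1},{"wx":0,"wy":-0.01,"wz":0,"tx":-0.001,"ty":-0.07,"tz":0.02,"grip":1},{"wx":0,"wy":-0.01,"wz":0,"tx":-0.001,"ty":-0.106,"tz":0.03,"grip":1},{"wx":0,"wy":-0.01,"wz":0,"tx":-0.001,"ty":-0.106,"tz":0.03,"grip":1},{"wx":0,"wy":-0.01,"wz":0,"tx":-0.001,"ty":-0.106,"tz":0.07,"grip":1},{"wx":0,"wy":-0.01,"wz":0,"tx":-0.002,"ty":-0.106,"tz":0.105,"grip":1},{"wx":0,"wy":-0.01,"wz":0,"tx":-0.002,"ty":-0.106,"tz":0.119,"grip":1},{"wx":0,"wy":-0.01,"wz":0,"tx":-0.002,"ty":-0.106,"tz":0.119,"grip":1},{"wx":0,"wy":-0.01,"wz":0,"tx":-0.002,"ty":-0.106,"tz":0.119,"grip":1}])

```text
time: 15.88
tool_pos: [0.5354, 0.1081, 0.2622]
ee_rot: [3.141, -0.001, -0.051]
wrist_force: [0.4, 0.3, 0.3]
opening: 0.0001
```

```bash
python3 - <<'E'
from plant import r
from h import *
o=r.get_obs()
print(o['time'],o['wrist_force'],o['ee_rot'],o['opening'],incradle(o), move(o,W(0,.001,.26)))
E
```

```text
15.8833 [0.35146556 0.32702166 0.32354333] [ 3.14118182e+00 -1.11711921e-03 -5.05889377e-02] 7.727393652041714e-05 [-1.000e-04  1.082e-01  2.622e-01] (array([1.000e-04, 1.072e-01, 2.200e-03]), array([ 0.0004, -0.0011, -0.0006]))
```

Request:
apply_moves(rows=[{"wx":0,"wy":0,"wz":0,"tx":0,"ty":0.02,"tz":0.001,"grip":1},{"wx":0,"wy":0,"wz":0,"tx":0,"ty":0.035,"tz":0.001,"grip":1},{"wx":0,"wy":0,"wz":0,"tx":0,"ty":0.05,"tz":0.001,"grip":1},{"wx":0,"wy":0,"wz":0,"tx":0,"ty":0.062,"tz":0.001,"grip":1},{"wx":0,"wy":0,"wz":0,"tx":0,"ty":0.074,"tz":0.001,"grip":1},{"wx":0,"wy":0,"wz":0,"tx":0,"ty":0.086,"tz":0.001,"grip":1},{"wx":0,"wy":0,"wz":0,"tx":0,"ty":0.096,"tz":0.001,"grip":1},{"wx":0,"wy":0,"wz":0,"tx":0,"ty":0.104,"tz":0.001,"grip":1},{"wx":0,"wy":0,"wz":0,"tx":0,"ty":0.107,"tz":0.001,"grip":1},{"wx":0,"wy":0,"wz":0,"tx":0,"ty":0.107,"tz":0.001,"grip":1},{"wx":0,"wy":0,"wz":0,"tx":0,"ty":0.107,"tz":0.001,"grip":1},{"wx":0,"wy":0,"wz":0,"tx":0,"ty":0.107,"tz":0.001,"grip":1}])

```text
time: 16.88
tool_pos: [0.5302, 0.0021, 0.2612]
ee_rot: [-3.141, -0.001, -0.05]
wrist_force: [2.0, 3.9, 1.8]
opening: -0.0001
```

```bash
python3 - <<'E'
from plant import r
from h import *
import cv2
o=r.get_obs()
print(o['time'],o['wrist_force'],incradle(o))
cv2.imwrite('pics/sc15.png',cv2.resize(r.read_camera('scene')[130:250,260:380],None,fx=5,fy=5,interpolation=3))
E
```

```text
16.8833 [1.98448093 3.85698439 1.82755947] [1.000e-04 2.100e-03 2.612e-01]
```

View pics/sc15.png

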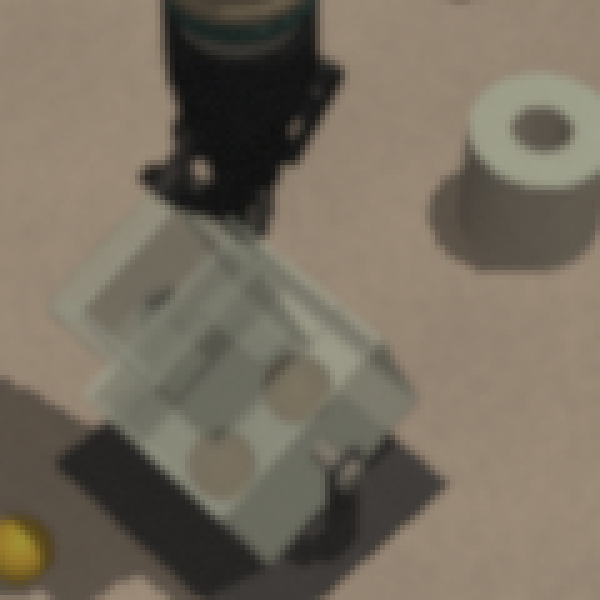

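Both balls are in the belly, at crop (222,465) and (297,388). I'll let the jar back gently and retreat.

Request:
apply_moves(rows=[{"wx":0,"wy":0,"wz":0,"tx":0,"ty":-0.01,"tz":0,"grip":1},{"wx":0,"wy":0,"wz":0,"tx":0,"ty":-0.02,"tz":0,"grip":1},{"wx":0,"wy":0,"wz":0,"tx":0,"ty":-0.03,"tz":0,"grip":1},{"wx":0,"wy":0,"wz":0,"tx":0,"ty":-0.04,"tz":0,"grip":1},{"wx":0,"wy":0,"wz":0,"tx":0,"ty":-0.052,"tz":0,"grip":1},{"wx":0,"wy":0,"wz":0,"tx":0,"ty":-0.066,"tz":0,"grip":1},{"wx":0,"wy":0,"wz":0,"tx":0,"ty":-0.085,"tz":0,"grip":1},{"wx":0,"wy":0,"wz":0,"tx":0,"ty":-0.105,"tz":0,"grip":1},{"wx":0,"wy":0,"wz":0,"tx":0,"ty":-0.11,"tz":-0.04,"grip":1},{"wx":0,"wy":0,"wz":0,"tx":0,"ty":-0.12,"tz":-0.08,"grip":1},{"wx":0,"wy":0,"wz":0,"tx":0,"ty":-0.12,"tz":-0.1,"grip":1},{"wx":0,"wy":0,"wz":0,"tx":0,"ty":-0.12,"tz":-0.1,"grip":1}])

```text
time: 17.93
tool_pos: [0.5381, 0.1238, 0.366]
ee_rot: [-3.139, -0.01, -0.048]
wrist_force: [0.4, -0.5, -0.3]
opening: -0.0
```

Request:
apply_moves(rows=[{"wx":0,"wy":0,"wz":0,"tx":0,"ty":0,"tz":0,"grip":1},{"wx":0,"wy":0,"wz":0,"tx":0,"ty":0,"tz":0,"grip":1},{"wx":0,"wy":0,"wz":0,"tx":0,"ty":0,"tz":0,"grip":1},{"wx":0,"wy":0,"wz":0,"tx":0,"ty":0,"tz":0,"grip":1},{"wx":0,"wy":0,"wz":0,"tx":0,"ty":0,"tz":0,"grip":1},{"wx":0,"wy":0,"wz":0,"tx":0,"ty":0,"tz":0,"grip":1},{"wx":0,"wy":0,"wz":0,"tx":0,"ty":0,"tz":0,"grip":1},{"wx":0,"wy":0,"wz":0,"tx":0,"ty":0,"tz":0,"grip":1}])

```text
time: 18.6
tool_pos: [0.5381, 0.1236, 0.3657]
ee_rot: [-3.139, -0.009, -0.048]
wrist_force: [0.9, 0.1, -0.2]
opening: 0.0001
```

```bash
python3 - <<'E'
from plant import r
from h import *
import cv2
o=r.get_obs()
print(o['time'],o['wrist_force'],incradle(o))
a=r.read_camera('scene')
cv2.imwrite('pics/sc16.png',cv2.resize(a[130:250,260:380],None,fx=5,fy=5,interpolation=3));cv2.imwrite('pics/sc16f.png',a)
for i in range(4): b=r.read_camera('scene')
print('diff',np.abs(a.astype(int)-b)[130:250,260:380].mean(),np.abs(a.astype(int)-b)[130:250,260:380].max())
E
```

```text
18.6 [ 0.94736443  0.11568216 -0.17396995] [0.0019 0.1239 0.3657]
diff 0.40826388888888887 13
```

View pics/sc16.png

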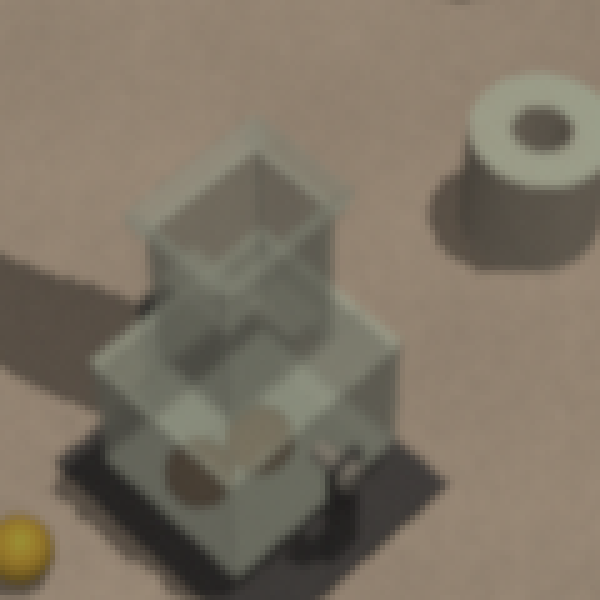

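View pics/sc16f.png

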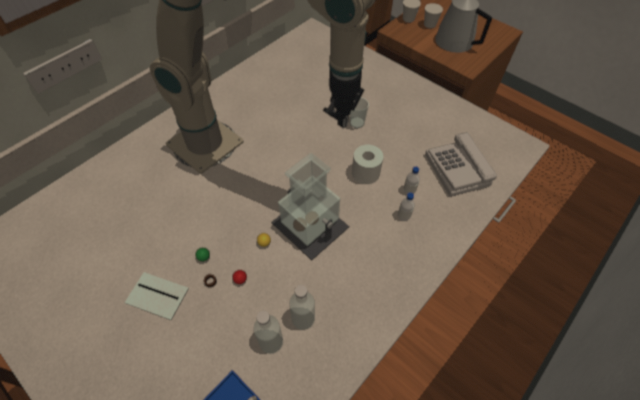

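Both balls lie in the belly at crop (198,470) and (262,440). The jar is upright and still, the arm is clear, and all four bottles are standing.

```bash
python3 -c "
from plant import r
print(r.job_done(), r.get_obs()['time'])"
```

```text
the job is handed in; nothing more can be done
the job is handed in; nothing more can be done
```

The job is done and handed in at about 19 s of the 70 s allowed. Both balls are in the jar's belly, and the jar is upright and still.

**Stuck ball:** I leaned the jar towards +y and then -y by pushing on the lip and neck with about 4 to 5 N. The ball dropped to the lower pinch and then into the belly.

**Spare ball:** I took it from its ring and released it over the mouth. It fell straight past the upper pinch onto the lower one, and one lean towards -y dropped it into the belly.

**Last checks:** The final picture shows both balls in the belly, all four bottles standing and the gripper clear of everything. Frames 0.2 s apart showed no movement of the jar.

**What went wrong or disagreed:**
- My first push was too high. The fingers slid over the rim without moving the ball, so I repeated it about 30 mm lower.
- My first grip on the spare ball was off its middle, with a 38.8 mm opening and about 13 N upward on the tool. I reopened, went 8 mm lower and gripped again.
- The camera views disagreed on the mouth's centre by about 3 mm, so I shifted the drop to match.

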